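Catch float bowls from the chute and weigh them

ROBOT

A 6-joint arm with a two-finger parallel gripper is mounted at the origin on the work surface. World frame = base frame: x ahead of the robot, y to its left, z up, the work surface at z = 0. Lengths are in mm, angles in degrees, forces in N, time in s.
With the tool pointing down it reaches from about 350 to 850 mm from the base axis. Payload 8.1 kg.
Tool frame: the origin (TCP) lies midway between the tips of the shut fingers; the grasp point (between the pads) lies 19 mm behind it (r.pinch_z is the distance from the TCP to the grasp point, in mm); z points along the fingers, y is the line along which they close (so a half turn about z gives the same grasp; the last joint's range is limited). The gripper opens to 85 mm and grips with 20 to 120 N. Pads are 22 mm wide; open, the fingers measure 114 mm over their backs; the gripper's body (76 mm by 85 mm) begins 54 mm behind the grasp point. The pads swing forward as they close: fully open they stand 13 mm farther back than shut.
Start: joints at [59.908, 7.471, 85.268, -0, 87.261, -4.893], TCP at [255.435, 542.916, 231.292] pointing down, gripper open.
Joint ranges: [-169.43, 169.43], [-51.17, 129.36], [1.28, 143.12], [-76.62, 256.62], [0, 156.53], [-152.29, 152.29]. Speed limits (degrees/s): [136.94, 136.94, 159.86, 180, 180, 180].

INTERFACE

Orientations are given as [roll, pitch, yaw] about the fixed x, y, z axes, in that order (R = Rz(yaw) Ry(pitch) Rx(roll)).
In Python, from bench import r gives the robot as it stands.
- The arm moves only by the shell command python3 -m jog 'ROWS' [OPENING] [FORCE]. ROWS is JSON, one flat list of numbers, 6 for each row, row after row: the shift along the tool's x, y, z in m, then the turn, a rotation vector about the tool's x, y, z in rad. A call has 1 to 8 rows; each row is the pose to reach, as a shift and turn from the pose commanded when the call began, along the tool's axes at that moment; what a row does not reach only later rows make up. A row lasts 1/8 s, in which the tool goes at most 62.5 mm and 10.7 degrees, less where a joint would pass 70% of its speed; a pose out of reach is approached as far as the arm can. A call with a gripper value outside its range is refused whole. OPENING is the opening, from -1 (shut) to 1 (fully open), set as the call begins (- or left out, the last holds). The fingers move at their own pace and stop on an object; FORCE is the grip in N (left out, the last holds). Time passes only in rows, so rows that repeat a pose let the fingers close. It gives the time, the measured TCP pose, the force, the opening and the grip force at its end, in the units of the state.
- r.sense(): the state, without advancing time (a new reading comes with each control period).
- r.snapshot(name): name is "side" or "top" or "wrist"; returns a dict with "pixels" (420x560x3 uint8, red, green, blue), "range_z" (420x560 float32, mm along the optical axis (not along the pixel's ray), 0 where there is no reading), "K" (3x3 intrinsics, pixels), "rvec" (rotation vector, rad) and "tvec" (3), from world to camera coordinates, as OpenCV has them. Camera axes: x right, y down, z forward; pixel columns grow to the right and rows downward; lengths in mm; the calibration is good to about 2 mm. A picture is of the moment at which its call begins.
- r.hand_in(): hands the job in; it is judged then, once.
Trained networks look in a picture, given as the dict that the camera call returned (one of the last four; its "shot" number tells which), for a name from the list of things; names that differ only in an ending like _2 or _b are one class to them, and where a whole thing is asked for, a point or a joint stands for the part that bears it (a point fixed in the world has none). Each returns a list of dicts, best first, with "score" (0 to 1); they miss things now and then, are a little off and sometimes report something else, mostly with a low value. They report only what shows in the picture. A call takes as long as a camera call. They do not tell look-alikes from the thing itself.
- r.look_for(picture, target): "bbox" ([left, top, right, bottom] in pixels, round what is visible of it).
- r.outline_of(picture, target): "region" (420x560 bool, what is visible of it) and "bbox" ([left, top, right, bottom] in pixels, round what is visible of it).
The state is a dict: "time": time; "joint_pos": joint angles; "qd": joint speeds; "joint_efforts": joint torques, N m; "tool_pos": TCP position; "tcp_rot": TCP orientation; "ft_force": force on the tool from outside, world axes, zero at the start; "wrist_torque": the same for the moment, N m; "finger_gap": finger opening in mm; "grip_force": force on a finger pad.
Only numpy, scipy, OpenCV 4.12 (cv2) and the standard library are available. Lean on these libraries where they do the work, as an engineer would, in place of code of your own. Each camera call takes 0.05 s, during which the arm holds its last target. There are 200 camera calls.

TASK

Pick up the catch pan by its handle and, holding it off the bench under the lip of the chute, push the feeder's paddle back with the pan's far wall so that the gate lifts and all three float bowls slide into the pan, none dropping on the bench. Let the gate fall shut again, then set the pan with the bowls in it down gently in the middle of the scale's plate and let go. Leave the other things on the bench where they are.

Things in the scene. Friction and masses are not known exactly. Their poses are not given: they have to be found in the camera images.
- feeder: fixed feeder: a polished steel chute 224 mm long, 66 mm wide inside with 40 mm side walls that begin 25 mm up from its lip, sloping 30 degrees down along the feeder's -x (towards the robot), on posts. Origin on the bench straight under the chute's lower lip; the lip is 165 mm above it. x points back under the rising chute. Posts and base begin 80 mm behind the lip
- gate (a joint): hinged gate lever of the feeder, pivoting about the lip (axis along feeder y, 165 mm up). 0 = shut (sprung and weighted shut), 0.85 rad = against its stop. Pushing its paddle along feeder +x lifts the gate plate, 70 mm up the chute, off the chute floor; the bowls can pass at about 0.5 rad, freely from 0.65. It takes about 2 N at the paddle
- paddle (a point): middle of the front face of the paddle, the steel plate 104 mm wide (feeder y) and 47 mm tall that hangs 30 to 77 mm below the lip on the gate lever (shut: upright, this point 113 mm above the bench). It swings back (+x) and up about the lip as the gate opens
- pan: loose aluminium catch pan, open topped, 140 (x) x 130 (y) x 68 mm tall, walls and floor 4 mm, with a straight black handle along its -x side. Origin: centre of its underside; z up. About 150 g. A pan standing on the bench is too low to touch the paddle
- pan_grip (a point): grip point on the pan's handle, 103 mm from the pan's origin along its -x, 48 mm above its underside. The handle is 22 mm wide (pan y), 36 mm tall (30 to 66 mm above the underside), flat sided, and sticks out 85 mm from the pan's wall
- scale: fixed low bench scale with a bare steel weighing plate 220 x 220 mm whose top is 38 mm above the bench; a lower display box (28 mm tall) sticks out 65 mm beyond the plate at its -x side. Origin on the bench under the middle of the plate
- bowl1: loose die-cast float bowl (a chunky aluminium casting, flange 60 mm across the chute x 46 mm along it, 32 mm tall with its boss, about 45 g), number 1 in the queue from the gate, lying in the chute. Origin: middle of the casting
- bowl2: loose die-cast float bowl (a chunky aluminium casting, flange 60 mm across the chute x 46 mm along it, 32 mm tall with its boss, about 45 g), number 2 in the queue from the gate, lying in the chute. Origin: middle of the casting
- bowl3: loose die-cast float bowl (a chunky aluminium casting, flange 60 mm across the chute x 46 mm along it, 32 mm tall with its boss, about 45 g), number 3 in the queue from the gate, lying in the chute. Origin: middle of the casting
- spray_can: bystander: spray can, 66 mm across, 190 mm tall
- screw_jar: bystander: jar, 76 mm across, 100 mm tall
- wrench: bystander: wrench lying flat, 180 mm long, may lie in front of the feeder, under the space where the pan works
Not all that is in view belongs to the job. What is shaped like the bowl3 but brown or orange is not meant.

How it is judged (in metres and radians):
On the way, in this order (a step that is already met when the one before it is completed fails the run):
1. the pan is lifted off the bench by the gripper (contact force between the fingers and pan above 1 N and height (world z) of pan above 0.02 m), for 0.1 s.
2. the held pan, under the lip, pushes the paddle back and starts to lift the gate (all of step 1 and value of joint gate above 0.2 rad and x of paddle in the frame of pan between 0.045 and 0.105 m and y of paddle in the frame of pan between -0.065 and 0.065 m and z of paddle in the frame of pan between 0.01 and 0.1 m), for 0.02 s.
3. all three bowls lie in the pan while it is still held off the bench (all of step 1 and x of bowl1 in the frame of pan between -0.056 and 0.056 m and y of bowl1 in the frame of pan between -0.052 and 0.052 m and z of bowl1 in the frame of pan between 0 and 0.09 m and x of bowl2 in the frame of pan between -0.056 and 0.056 m and y of bowl2 in the frame of pan between -0.052 and 0.052 m and z of bowl2 in the frame of pan between 0 and 0.09 m and x of bowl3 in the frame of pan between -0.056 and 0.056 m and y of bowl3 in the frame of pan between -0.052 and 0.052 m and z of bowl3 in the frame of pan between 0 and 0.09 m), for 0.2 s.
At the end, for the whole second after the job is handed in: All three bowls are inside the pan's walls (heaped is fine: centres up to 90 mm above its underside); the pan stands upright (within 0.06 rad) and at rest on the scale's plate, its centre within 40 mm of the plate's middle along each side; the gate is shut (below 0.06 rad) (x of bowl1 in the frame of pan between -0.056 and 0.056 m and y of bowl1 in the frame of pan between -0.052 and 0.052 m and z of bowl1 in the frame of pan between 0 and 0.09 m and x of bowl2 in the frame of pan between -0.056 and 0.056 m and y of bowl2 in the frame of pan between -0.052 and 0.052 m and z of bowl2 in the frame of pan between 0 and 0.09 m and x of bowl3 in the frame of pan between -0.056 and 0.056 m and y of bowl3 in the frame of pan between -0.052 and 0.052 m and z of bowl3 in the frame of pan between 0 and 0.09 m and x of pan in the frame of scale between -0.04 and 0.04 m and y of pan in the frame of scale between -0.04 and 0.04 m and z of pan in the frame of scale between 0.033 and 0.043 m and angle between pan's own z axis and vertical below 0.06 rad and linear speed of pan below 0.02 m/s and value of joint gate below 0.06 rad and linear speed of each of bowl1, bowl2, bowl3 below 0.03 m/s); the robot touches nothing.
It fails at once if a bowl drops on the bench ((height (world z) of bowl1 below 0.05 m and horizontal distance between bowl1 and pan above 0.105 m) or (height (world z) of bowl2 below 0.05 m and horizontal distance between bowl2 and pan above 0.105 m) or (height (world z) of bowl3 below 0.05 m and horizontal distance between bowl3 and pan above 0.105 m)).
It fails at once if the pan is banged down on the scale (over 60 N) (contact force between pan and scale above 60 N).
It fails at once if a bystander is moved more than 30 mm (distance of any of spray_can, screw_jar, wrench from where it was at the start of the episode above 0.03 m).
It also fails if it takes over 56 s, if anything falls off the work surface, if the arm or the gripper's body presses on something with over 40 N, if the wrist force passes 120 N, or if a joint passes its speed limit or range.

## Working session

There is one attempt and no reset: what is moved stays moved. The work goes in short steps, Python scripts to look and compute and a shell command to move; the robot and the scene stay as the last step left them, time stands still between calls to the robot, and variables do not carry over. Pictures are saved under pics/ and viewed, at most 10 in all, crops included, and the job is handed in when it is done.

```bash
mkdir -p pics; ls
cat > h.py <<'E'
import numpy as np, cv2
from bench import r
from scipy.spatial.transform import Rotation as R
def cam(p):
    return cv2.Rodrigues(np.array(p["rvec"],float))[0], np.array(p["tvec"],float).ravel(), np.array(p["K"],float)
def pts(p, m=None):
    Rm,t,K=cam(p); z=p["range_z"]
    v,u=np.nonzero((z>0)&(np.ones(z.shape,bool) if m is None else m)); d=z[v,u]
    c=np.stack([(u-K[0,2])*d/K[0,0],(v-K[1,2])*d/K[1,1],d],1)
    return (c-t)@Rm, u, v
def save(p,n,boxes=()):
    im=p["pixels"][:,:,::-1].copy()
    for b,l in boxes:
        b=[int(x) for x in b]; cv2.rectangle(im,b[:2],b[2:],(0,0,255),1); cv2.putText(im,l,(b[0],b[1]-2),0,.4,(0,0,255),1)
    cv2.imwrite("pics/"+n,im)
E
python3 - <<'E'
from h import *
names=["feeder","paddle","pan","pan_grip","scale","bowl1","spray_can","screw_jar","wrench"]
for c in ["top","side"]:
    p=r.snapshot(c); bx=[]
    for n in names:
        for d in r.outline_of(p,n)[:4]:
            if d["score"]<.3: continue
            bx.append((d["bbox"],n)); P,_,_=pts(p,d["region"])
            print(c,n,round(d["score"],2),np.round(d["bbox"]),"med",np.median(P,0).round() if len(P) else None,"lo",np.percentile(P,2,axis=0).round(),"hi",np.percentile(P,98,axis=0).round())
    save(p,c+"0.png",bx)
print(r.sense(), r.pinch_z)
E
```

```text
pics
top feeder 0.8 [238. 140. 285. 219.] med [711.  27. 184.] lo [626. -40.   1.] hi [846.  99. 310.]
top paddle 0.7 [330. 190. 399. 279.] med [ 571. -317.   38.] lo [ 425. -424.   22.] hi [ 699. -212.   47.]
top paddle 0.65 [235. 187. 271. 213.] med [665.  45. 240.] lo [625.   7. 118.] hi [687.  98. 262.]
top pan 0.96 [141. 211. 186. 282.] med [542. 358.   7.] lo [410. 290.  -5.] hi [619. 417.  72.]
top pan_grip 0.97 [138. 216. 184. 282.] med [540. 358.   6.] lo [407. 289.  -5.] hi [620. 419.  72.]
top scale 0.91 [330. 190. 401. 279.] med [ 571. -318.   38.] lo [ 425. -424.   22.] hi [ 698. -213.   47.]
top scale 0.51 [431. 245. 461. 269.] med [ 504. -569.   97.] lo [ 471. -611.   17.] hi [ 537. -546.  108.]
top bowl1 0.82 [250. 162. 271. 179.] med [745.  33. 258.] lo [723.   6. 236.] hi [768.  61. 271.]
top bowl1 0.82 [254. 146. 275. 163.] med [783.  24. 281.] lo [764.  -2. 258.] hi [805.  51. 293.]
top bowl1 0.8 [295. 157. 318. 175.] med [ 796. -122.   31.] lo [ 771. -155.   -2.] hi [825. -91.  41.]
top bowl1 0.74 [212. 158. 234. 173.] med [793. 170.  31.] lo [769. 140.  -5.] hi 
[... 1957 characters left out ...]
e': 1.0, 'joint_pos': array([ 5.99086741e+01,  7.47167723e+00,  8.52667616e+01, -6.61519790e-04,
        8.72608737e+01, -4.89195124e+00]), 'qd': array([-0.06344331, -0.07769942, -0.05612363,  0.03552702, -0.0559439 ,
       -0.03837624]), 'joint_efforts': array([ 7.00977853e-04, -5.69322824e+01, -5.00879610e+01, -6.73308637e-05,
        6.72958668e-04,  5.38074204e-06]), 'tool_pos': array([255.44170378, 542.92367152, 231.29685433]), 'tcp_rot': array([1.79999371e+02, 7.16984000e-04, 1.54800657e+02]), 'ft_force': array([-0.37985363,  0.79321939,  0.1231633 ]), 'wrist_torque': array([ 0.04787465, -0.06280284,  0.02977368]), 'grip_force': 0.0, 'finger_gap': 85.21216426598454} 18.700000000000003
```

View pics/top0.png

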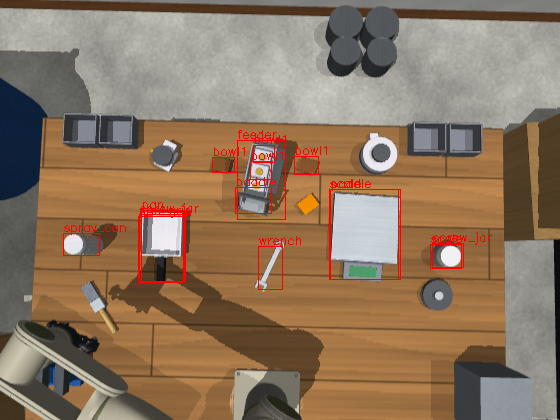

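View pics/side0.png

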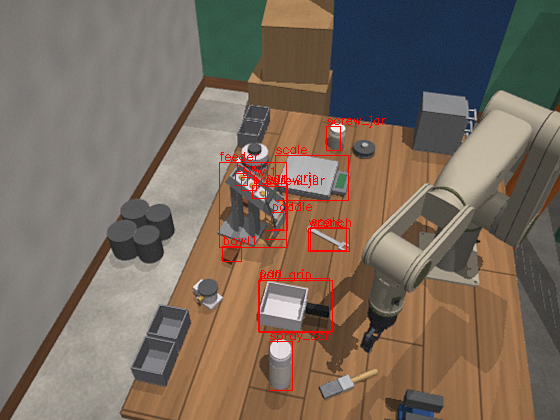

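The top view shows the pan at (162,235) with its black handle at (161,270). It also shows the feeder (262,180), scale (365,228), wrench (270,267), brown and orange decoy castings at (222,165), (306,165) and (308,204), and grey bins at (80–118,130) and (425–464,138). The side view agrees: pan (285,305), handle (318,310).

Candidates for the pan are the grey bins, which are handleless and at the back, and the tray at (162,235). Only that tray has a black handle, so I choose it.

```bash
cat > m.py <<'E'
from h import *
for c in ["top","side"]:
    p=r.snapshot(c); P,u,v=pts(p)
    def box(lo,hi): return P[np.all((P>lo)&(P<hi),1)]
    Q=box([380,270,55],[640,440,85]); 
    H=Q[(Q[:,0]<455)]; W=Q[Q[:,0]>470]
    print(c,"rim rect",cv2.minAreaRect(W[:,:2].astype(np.float32)),np.median(W[:,2]).round(1))
    print("  handle",cv2.minAreaRect(H[:,:2].astype(np.float32)),np.median(H[:,2]).round(1))
    Q=box([440,-450,30],[720,-190,50]); print("  plate",cv2.minAreaRect(Q[:,:2].astype(np.float32)),np.median(Q[:,2]).round(1))
    Q=box([380,-450,18],[468,-190,32]); print("  box",cv2.minAreaRect(Q[:,:2].astype(np.float32)))
    Q=box([595,-20,80],[660,130,140])  # paddle
    print("  paddle n",len(Q), Q.min(0).round(),Q.max(0).round())
    if len(Q)>8:
        f=cv2.fitLine(Q[:,:2].astype(np.float32),cv2.DIST_HUBER,0,.01,.01).ravel(); print("  paddle line",f, "yaw",np.degrees(np.arctan2(f[1],f[0])))
        s=Q[:,:2]@f[:2]; print("  ends",np.percentile(s,[1,50,99]).round(1), "mid",(f[2:]+f[:2]*((np.percentile(s,1)+np.percentile(s,99))/2-f[2:]@f[:2])).round(1))
    B=[]
    for d in r.outline_of(p,"bowl1"):
        X,_,_=pts(p,d["region"])
        if d["score"]>.3 and len(X) and np.median(X[:,2])>150: B.append(np.median(X,0))
    B=np.array(B); B=B[B[:,0].argsort()]; print("  bowls",B.round(1).tolist(), "yaw",np.degrees(np.arctan2(*(B[-1]-B[0])[[1,0]])))
    F=box([600,-80,150],[870,120,330]); print("  feeder rect",cv2.minAreaRect(F[:,:2].astype(np.float32)))
    s=p["pixels"]; a,b=(slice(140,300),slice(120,300)) if c=="top" else (slice(150,345),slice(210,345))
    cv2.imwrite(f"pics/{c}_crop.png",cv2.resize(s[a,b,::-1],None,fx=3,fy=3,interpolation=cv2.INTER_CUBIC))
E
python3 m.py
```

```text
top rim rect ((546.8519287109375, 354.9181213378906), (132.7342071533203, 150.29019165039062), 89.64452362060547) 66.4
  handle ((424.8488464355469, 354.3277587890625), (23.623258590698242, 56.06617736816406), 89.16620635986328) 65.8
  plate ((571.250244140625, -319.10357666015625), (222.82518005371094, 265.7153625488281), 87.82962036132812) 38.5
  box ((441.65771484375, -312.69049072265625), (130.1857452392578, 53.04279327392578), 88.09088134765625)
  paddle n 60 [620.   6.  88.] [640.  96. 140.]
  paddle line [1.9034763e-01 9.8171675e-01 6.3003412e+02 5.4085514e+01] yaw 79.026924
  ends [124.8 176.3 214.8] mid [629.4  50.9]
  bowls [[704.3, 40.7, 235.6], [743.2, 32.5, 257.4], [783.1, 24.3, 281.8]] yaw -11.766172839341602
  feeder rect ((724.7145385742188, 38.9879150390625), (99.59808349609375, 204.1561279296875), 78.77318572998047)
side rim rect ((546.5267333984375, 357.6239013671875), (152.47850036621094, 139.7723388671875), 0.28438952565193176) 64.5
  handle ((425.4686584472656, 359.8211669921875), (29.278549194335938, 57.564117431640625), 89.84883117675781) 64.7
  plate ((571.295654296875, -313.0675964355469), (232.97616577148438, 261.2234802246094), 87.6357192993164) 37.3
  box ((440.21246337890625, -307.2679443359375), (135.81008911132812, 55.39371871948242), 89.99496459960938)
  paddle n 135 [617.  12.  84.] [644. 114. 139.]
  paddle line [2.1168551e-01 9.7733784e-01 6.2999048e+02 6.4606026e+01] yaw 77.77885
  ends [144.3 199.1 246. ] mid [629.7  63.3]
  bowls [[775.2, 30.7, 281.9]] yaw 0.0
  feeder rect ((720.1583862304688, 39.730140686035156), (109.76323699951172, 201.3931427001953), 76.57542419433594)
```

View pics/side_crop.png

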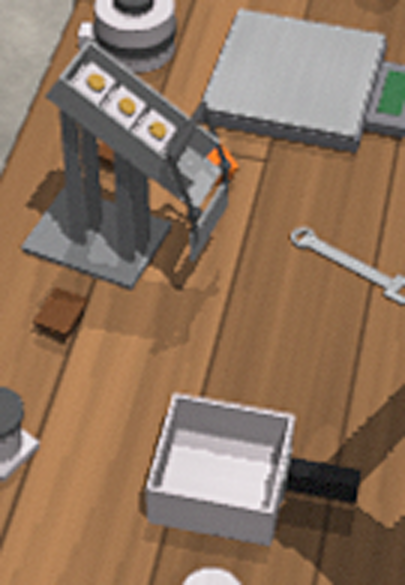

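The crop shows the handled tray at (230,480) with its handle at (325,480). The feeder has three castings at (95,80), (125,103) and (155,128), and the paddle hangs at (210,225). The choice holds.

```bash
cat > go.py <<'E'
import sys
from h import *
def delta(xyz,yaw,pitch=0):
    s=r.sense(); A=R.from_euler("xyz",s["tcp_rot"],degrees=True)
    B=R.from_euler("xyz",[180,pitch,yaw],degrees=True)
    print("shift m",A.inv().apply(np.array(xyz)-s["tool_pos"])/1000..__float__() if 0 else (A.inv().apply(np.array(xyz)-s["tool_pos"])/1000).round(4),"rot",(A.inv()*B).as_rotvec().round(4))
if __name__=="__main__":
    a=[float(x) for x in sys.argv[1:]]; delta(a[:3],a[3])
E
sed -i 's|print("shift.*|print("shift m",(A.inv().apply(np.array(xyz)-s["tool_pos"])/1000).round(4),"rot",(A.inv()*B).as_rotvec().round(4))|' go.py
python3 go.py 449 355 180 180
```

```text
shift m [-0.2551 -0.0876  0.0513] rot [-0.      0.     -0.4398]
```

```bash
python3 -m jog '[-0.04,-0.012,0.007,0,0,-0.06, -0.09,-0.03,0.018,0,0,-0.15, -0.145,-0.05,0.03,0,0,-0.25, -0.2,-0.07,0.04,0,0,-0.34, -0.24,-0.082,0.048,0,0,-0.42, -0.255,-0.088,0.051,0,0,-0.44, -0.255,-0.088,0.051,0,0,-0.44, -0.255,-0.088,0.051,0,0,-0.44]' 1 100
python3 - <<'E'
from h import *
p=r.snapshot("wrist"); bx=[]
for n in ["pan","pan_grip"]:
    for d in r.outline_of(p,n)[:2]:
        X,_,_=pts(p,d["region"]); bx.append((d["bbox"],n)); print(n,round(d["score"],2),np.round(d["bbox"]))
P,u,v=pts(p); 
Q=P[(P[:,2]>58)&(P[:,2]<80)&(abs(P[:,1]-355)<100)]
for lo,hi in [(390,420),(420,440),(440,460),(460,475)]:
    q=Q[(Q[:,0]>lo)&(Q[:,0]<hi)]
    if len(q)>5: print(lo,len(q),q[:,1].min().round(1),q[:,1].max().round(1),"z",np.median(q[:,2]).round(1))
print("x",Q[:,0].min(),Q[:,0].max()); W=Q[Q[:,0]>490]; 
if len(W): print("rim y",W[:,1].min(),W[:,1].max())
save(p,"wrist1.png",bx)
E
```

```text
time: 2.2
tool_pos: [448.3, 355.4, 180.5]
tcp_rot: [180.0, -0.0, 180.0]
ft_force: [-0.1, 0.7, -0.1]
finger_gap: 85.6
grip_force: 0.0
pan 0.58 [191. 129. 369. 402.]
pan_grip 0.7 [196. 128. 370. 407.]
390 1166 345.8 367.7 z 66.4
420 893 345.6 367.4 z 66.5
440 822 345.6 367.6 z 66.5
460 580 346.0 367.3 z 66.4
x 396.1626074793133 622.1605991958893
rim y 291.22160854864853 421.65656953515077
```

View pics/wrist1.png

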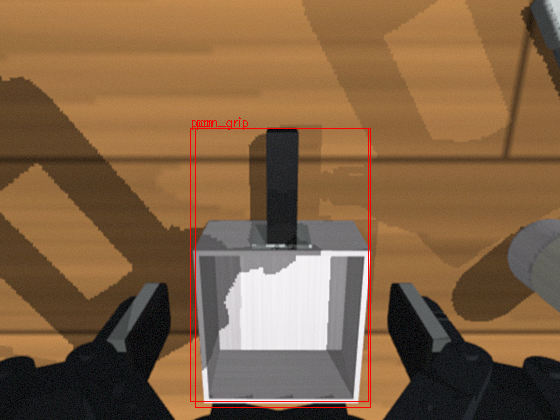

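The wrist picture shows the handle at (282,185) and the pan at (282,320), square to the tool. The handle centre measures y=356.6 and its top z=66.

```bash
python3 -m jog '[0,0.001,0.03,0,0,0, -0.0005,0.001,0.07,0,0,0, -0.0005,0.001,0.11,0,0,0, -0.0005,0.001,0.135,0,0,0, -0.0005,0.001,0.15,0,0,0, -0.0005,0.001,0.152,0,0,0, -0.0005,0.001,0.152,0,0,0]'
python3 -m jog '[0,0,0,0,0,0, 0,0,0,0,0,0, 0,0,0,0,0,0, 0,0,0,0,0,0, 0,0,0,0,0,0, 0,0,0,0,0,0]' -1 110
python3 -m jog '[0,0,-0.005,0,0,0, 0,0,-0.015,0,0,0, 0,0,-0.035,0,0,0, 0,0,-0.06,0,0,0, 0,0,-0.085,0,0,0, 0,0,-0.1,0,0,0, 0,0,-0.1,0,0,0]'
python3 - <<'E'
from h import *
p=r.snapshot("side"); P,u,v=pts(p)
Q=P[(P[:,0]>475)&(P[:,0]<640)&(P[:,1]>280)&(P[:,1]<440)&(P[:,2]>60)&(P[:,2]<200)]
print(Q.min(0),Q.max(0))
for lo,hi in [(480,510),(595,615),(615,630)]:
    q=Q[(Q[:,0]>lo)&(Q[:,0]<hi)]; print(lo,np.percentile(q[:,2],98))
p=r.snapshot("top"); P,u,v=pts(p)
for lo,hi in [(480,490),(600,630)]:
    q=P[(P[:,0]>lo)&(P[:,0]<hi)&(P[:,1]>280)&(P[:,1]<440)]; print(lo,np.percentile(q[:,2],[50,98]), q[:,0].max())
E
```

```text
time: 3.22
tool_pos: [449.8, 356.4, 29.5]
tcp_rot: [179.9, 0.1, -180.0]
ft_force: [0.4, 0.3, 1.0]
finger_gap: 85.4
grip_force: 0.0
time: 3.98
tool_pos: [449.5, 356.0, 28.8]
tcp_rot: [180.0, 0.0, -180.0]
ft_force: [-1.3, 0.1, 4.6]
finger_gap: 20.7
grip_force: 107.5
time: 4.85
tool_pos: [450.2, 356.4, 130.4]
tcp_rot: [179.9, 0.2, -180.0]
ft_force: [0.2, 0.4, -1.5]
finger_gap: 20.6
grip_force: 107.4
[475.28806369 289.15455806  93.81259604] [623.57606937 429.33910956 178.92225661]
480 171.97750631177502
595 170.56065813655508
615 173.42237630362416
480 [515.22699341 545.88876575] 489.99996476766637
600 [106.71392979 171.6247443 ] 629.7022846851606
```

```bash
python3 -m jog '[0.004,-0.01,0,0,0,0.01, 0.013,-0.04,0.005,0,0,0.04, 0.023,-0.085,0.014,0,0,0.08, 0.033,-0.135,0.025,0,0,0.12, 0.042,-0.185,0.035,0,0,0.16, 0.048,-0.23,0.042,0,0,0.19, 0.05,-0.25,0.044,0,0,0.2025, 0.05,-0.252,0.044,0,0,0.2025]'
python3 - <<'E'
from h import *
s=r.sense(); print(s["tool_pos"],s["tcp_rot"])
f=np.array([np.cos(np.radians(-11.6)),np.sin(np.radians(-11.6))]); g=np.array([-f[1],f[0]])
for c in ["top","side"]:
    p=r.snapshot(c); P,u,v=pts(p)
    X=P[:,:2]-[630,57]; a=X@f; b=X@g
    m=(abs(b)<90)&(a>-240)&(a<260)
    k=m&(P[:,2]>115)&(P[:,2]<140)&(a<-15)&(a>-170); print(c,"pan rim a",a[k].min(),a[k].max(),"b",b[k].min(),b[k].max())
    k=m&(a>-15)&(a<30)&(P[:,2]>90)&(P[:,2]<130); print("paddle a",np.percentile(a[k],[5,50,95]),"b",np.percentile(b[k],[2,98]),k.sum())
    k=m&(a>40)&(a<180)&(P[:,2]>190); print("chute b",np.percentile(b[k],[2,98]))
    k=m&(abs(b)<28)&(a>-12)&(a<60)&(P[:,2]>140); 
    if k.sum()>5: print("chute floor a,z",[(a[j].round(),P[j,2].round()) for j in np.nonzero(k)[0][::max(1,k.sum()//12)]])
    im=p["pixels"][130:310,200:340] if c=="top" else p["pixels"][150:300,215:375]
    cv2.imwrite(f"pics/{c}2.png",cv2.resize(im[:,:,::-1],None,fx=4,fy=4,interpolation=cv2.INTER_CUBIC)[:600,:800])
E
```

```text
time: 5.95
tool_pos: [398.0, 102.2, 83.2]
tcp_rot: [-180.0, -0.1, 168.3]
ft_force: [0.1, -0.2, -1.0]
finger_gap: 20.8
grip_force: 107.8
[397.99021077 102.21015158  83.16615301] [-1.79950878e+02 -1.00549809e-01  1.68250054e+02]
top pan rim a -167.54278927335318 -62.736606620175436 b -69.12657268631853 61.025720167565595
paddle a [-0.93208073 -0.39724302  0.8638514 ] b [-40.89425645  39.76296659] 21
chute b [-36.20705676  36.1941847 ]
chute floor a,z [(np.float64(59.0), np.float64(228.0)), (np.float64(57.0), np.float64(226.0)), (np.float64(47.0), np.float64(231.0)), (np.float64(33.0), np.float64(259.0)), (np.float64(40.0), np.float64(238.0)), (np.float64(28.0), np.float64(255.0)), (np.float64(26.0), np.float64(177.0)), (np.float64(26.0), np.float64(256.0)), (np.float64(25.0), np.float64(181.0)), (np.float64(15.0), np.float64(170.0)), (np.float64(6.0), np.float64(163.0)), (np.float64(12.0), np.float64(173.0)), (np.float64(2.0), np.float64(140.0))]
side pan rim a -168.01420586972839 -63.50194968560892 b -70.12030041895883 70.77776738945366
paddle a [-3.55306387 -1.69581104  0.93704159] b [-44.89709385  57.91536863] 89
chute b [-35.49934736  43.77649264]
chute floor a,z [(np.float64(27.0), np.float64(257.0)), (np.float64(33.0), np.float64(255.0)), (np.float64(27.0), np.float64(252.0)), (np.float64(23.0), np.float64(259.0)), (np.float64(7.0), np.float64(211.0)), (np.float64(45.0), np.float64(192.0)), (np.float64(37.0), np.float64(177.0)), (np.float64(27.0), np.float64(183.0)), (np.float64(31.0), np.float64(178.0)), (np.float64(5.0), np.float64(165.0)), (np.float64(13.0), np.float64(177.0)), (np.float64(5.0), np.float64(172.0)), (np.float64(-6.0), np.float64(140.0))]
```

View pics/side2.png

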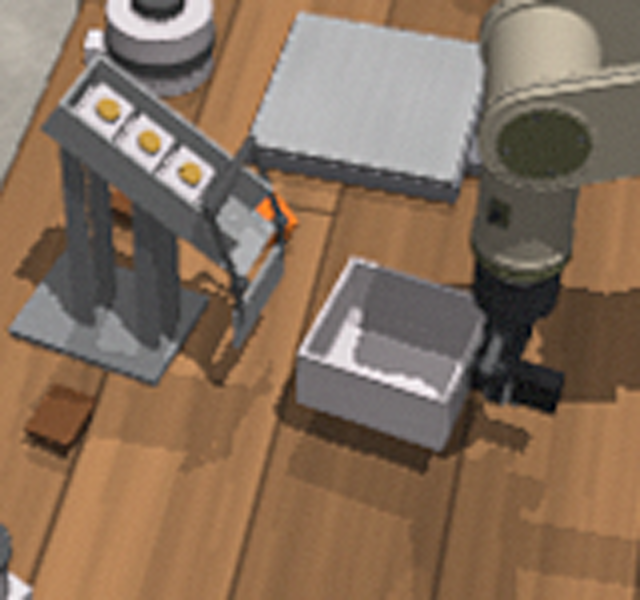

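The side picture shows the pan level in the gripper at (385,350), in front of the paddle (262,300). The three bowls are at (108,110), (148,142) and (190,173). The pan sits 4 mm to −y of the chute's midline and 63 mm short of the paddle.

```bash
python3 -m jog '[-0.01,0.001,-0.001,0,0,0, -0.025,0.003,-0.002,0,0,0, -0.042,0.004,-0.002,0,0,0, -0.053,0.004,-0.002,0,0,0, -0.056,0.004,-0.002,0,0,0, -0.056,0.004,-0.002,0,0,0]'
python3 go.py 498.2 84 85 168.4
```

```text
time: 6.8
tool_pos: [454.7, 96.5, 86.1]
tcp_rot: [-180.0, -0.0, 168.4]
ft_force: [0.3, 0.1, -1.9]
finger_gap: 20.9
grip_force: 107.7
shift m [-0.0451 -0.0036  0.0011] rot [-0.0002 -0.0006  0.0004]
```

```bash
python3 -m jog '[-0.008,-0.001,0,0,0,0, -0.018,-0.002,0,0,0,0, -0.028,-0.002,0,0,0,0, -0.038,-0.002,0,0,0,0, -0.044,-0.002,0,0,0,0, -0.045,-0.002,0,0,0,0, -0.045,-0.002,0,0,0,0, -0.045,-0.002,0,0,0,0]'
python3 - <<'E'
from h import *
print(r.sense()["tool_pos"])
p=r.snapshot("side"); bx=[]
for d in r.outline_of(p,"bowl1"):
    X,_,_=pts(p,d["region"])
    if d["score"]>.3 and len(X): print(round(d["score"],2),np.median(X,0).round())
cv2.imwrite("pics/side3.png",cv2.resize(p["pixels"][150:300,215:375,::-1],None,fx=4,fy=4,interpolation=cv2.INTER_CUBIC))
E
```

```text
time: 7.8
tool_pos: [498.1, 85.4, 85.9]
tcp_rot: [-180.0, -0.0, 168.4]
ft_force: [-1.9, 1.1, -3.7]
finger_gap: 20.9
grip_force: 110.8
[498.0972818   85.42347157  85.92942042]
0.72 [792. 179.  31.]
0.62 [586.  83. 112.]
0.48 [554.  89. 100.]
0.41 [508. 622. 148.]
```

View pics/side3.png

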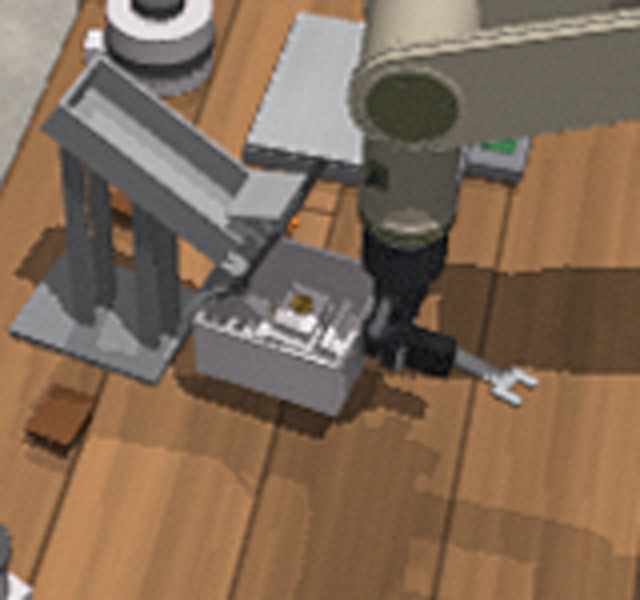

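The chute is empty above the gate and bowls lie in the pan around (300,305). A bright patch at the lip, (235,262), needs a second look from above.

```bash
python3 -m jog '[0,0,0,0,0,0, 0,0,0,0,0,0, 0,0,0,0,0,0]'
python3 - <<'E'
from h import *
f=np.array([np.cos(np.radians(-11.6)),np.sin(np.radians(-11.6))]); g=np.array([-f[1],f[0]])
out=[]
for c,(a,b) in {"top":(slice(140,240),slice(220,310)),"side":(slice(195,265),slice(250,320))}.items():
    p=r.snapshot(c)
    for d in r.outline_of(p,"bowl1"):
        X,_,_=pts(p,d["region"])
        if d["score"]>.2 and len(X):
            m=np.median(X,0); e=m[:2]-r.sense()["tool_pos"][:2]; print(c,round(d["score"],2),np.round(d["bbox"]),m.round(),"in pan",(e@f-103).round(),(e@g).round())
    out.append(cv2.resize(p["pixels"][a,b,::-1],(390,430),interpolation=cv2.INTER_CUBIC))
cv2.imwrite("pics/both4.png",np.hstack(out))
E
```

```text
time: 8.28
tool_pos: [498.6, 85.4, 86.4]
tcp_rot: [180.0, 0.0, 168.4]
ft_force: [-2.0, 0.0, -4.0]
finger_gap: 20.6
grip_force: 110.8
top 0.78 [212. 158. 234. 173.] [793. 170.  31.] in pan 168.0 142.0
top 0.75 [298. 196. 317. 214.] [ 667. -127.   33.] in pan 105.0 -174.0
top 0.7 [240. 221. 258. 232.] [584.  69. 114.] in pan -16.0 1.0
top 0.66 [299. 156. 316. 174.] [ 796. -122.   32.] in pan 230.0 -143.0
top 0.37 [237. 227. 256. 236.] [568.  82. 104.] in pan -34.0 11.0
top 0.29 [ 64. 232. 101. 256.] [510. 577. 174.] in pan -190.0 484.0
side 0.63 [224. 245. 238. 260.] [788. 178.  31.] in pan 161.0 149.0
side 0.59 [291. 224. 302. 239.] [559.  84. 100.] in pan -44.0 11.0
side 0.59 [278. 224. 297. 240.] [593.  84. 110.] in pan -10.0 18.0
```

View pics/both4.png

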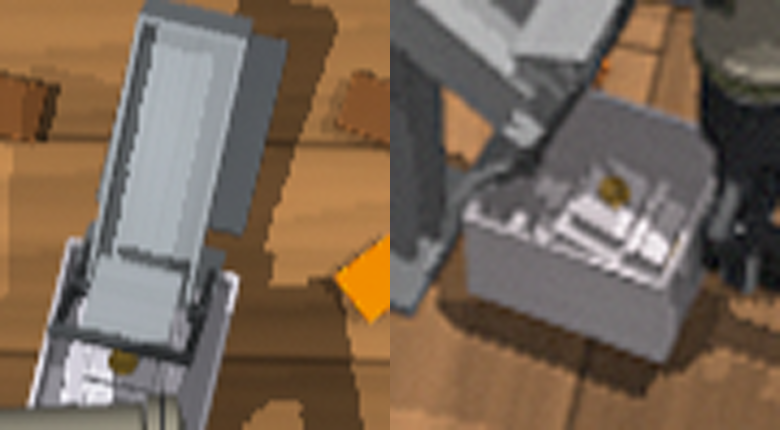

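The chute is empty. The bright patch is chute floor at the lip, and the bowls are heaped in the pan at (120,360) in the left part and (610,200) in the right part. Next I back off slowly.

```bash
python3 -m jog '[0.005,0,0,0,0,0, 0.014,0,0,0,0,0, 0.024,0,0,0,0,0, 0.034,0,0,0,0,0, 0.046,0,0,0,0,0, 0.058,0,0,0,0,0, 0.068,0,0,0,0,0, 0.075,0,0,0,0,0]'
python3 - <<'E'
from h import *
f=np.array([np.cos(np.radians(-11.6)),np.sin(np.radians(-11.6))]); g=np.array([-f[1],f[0]])
out=[]
for c,(a,b) in {"top":(slice(140,260),slice(215,315)),"side":(slice(175,265),slice(245,335))}.items():
    p=r.snapshot(c)
    for d in r.outline_of(p,"bowl1"):
        X,_,_=pts(p,d["region"])
        if d["score"]>.2 and len(X) and np.median(X[:,2])>60:
            m=np.median(X,0); e=m[:2]-r.sense()["tool_pos"][:2]; print(c,round(d["score"],2),m.round(),"in pan",(e@f-103).round(),(e@g).round())
    out.append(cv2.resize(p["pixels"][a,b,::-1],(400,480),interpolation=cv2.INTER_CUBIC))
cv2.imwrite("pics/both5.png",np.hstack(out))
E
```

```text
time: 9.48
tool_pos: [424.6, 100.6, 86.4]
tcp_rot: [180.0, 0.0, 168.4]
ft_force: [0.2, 0.2, -2.8]
finger_gap: 20.6
grip_force: 111.1
top 0.61 [523.  81. 113.] in pan -3.0 1.0
top 0.6 [550.  66.  81.] in pan 27.0 -8.0
top 0.45 [488.  90. 101.] in pan -39.0 2.0
side 0.63 [520.  97. 110.] in pan -9.0 16.0
side 0.47 [486.  94. 100.] in pan -42.0 6.0
```

View pics/both5.png

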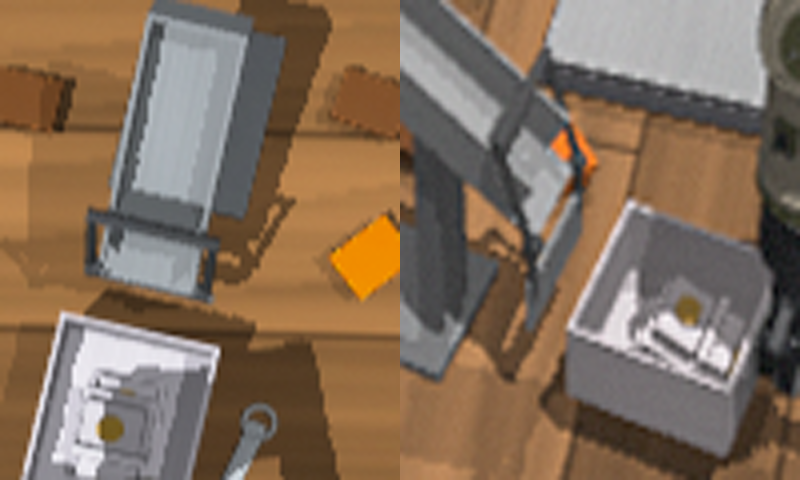

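Three castings are in the pan: visible at (110,430), (90,455) and (120,385) in the left part. The gate hangs shut with the paddle upright at (150,270). Next is the carry to the scale, going along −y first to clear the paddle.

```bash
python3 -m jog '[0.002,-0.015,-0.002,0,0,0, 0,-0.05,-0.006,0,0,0, -0.008,-0.09,-0.012,0,0,0, -0.016,-0.129,-0.018,0,0,0, -0.024,-0.169,-0.022,0,0,0, -0.031,-0.203,-0.025,0,0,0, -0.035,-0.222,-0.028,0,0,0, -0.036,-0.227,-0.028,0,0,0]'
python3 go.py 490 -314.5 115 178
```

```text
time: 10.68
tool_pos: [414.5, -130.9, 114.6]
tcp_rot: [-180.0, 0.0, 168.3]
ft_force: [-0.2, -0.4, -2.5]
finger_gap: 20.9
grip_force: 111.0
shift m [-0.1112 -0.1644 -0.0002] rot [-0.0005  0.0003 -0.1698]
```

```bash
python3 -m jog '[-0.006,-0.008,0,0,0,-0.01, -0.023,-0.035,0,0,0,-0.03, -0.045,-0.066,0,0,0,-0.07, -0.067,-0.1,0,0,0,-0.1, -0.088,-0.13,0,0,0,-0.135, -0.103,-0.152,0,0,0,-0.16, -0.11,-0.163,0,0,0,-0.17, -0.111,-0.164,0,0,0,-0.17]'
python3 - <<'E'
from h import *
print(r.sense()["tool_pos"],r.sense()["tcp_rot"])
for c in ["top","side"]:
    p=r.snapshot(c); P,u,v=pts(p)
    Q=P[(P[:,0]>515)&(P[:,0]<690)&(P[:,1]<-200)&(P[:,1]>-450)&(P[:,2]>135)&(P[:,2]<162)]
    if len(Q)>10: print(c,"rim",cv2.minAreaRect(Q[:,:2].astype(np.float32)),np.percentile(Q[:,2],[50,98]))
    Q=P[(P[:,0]>480)&(P[:,0]<720)&(P[:,1]<-190)&(P[:,1]>-450)&(P[:,2]>34)&(P[:,2]<43)]
    print("plate",Q.min(0),Q.max(0))
    for d in r.outline_of(p,"bowl1"):
        X,_,_=pts(p,d["region"]); m=np.median(X,0) if len(X) else [0]*3
        if m[2]>60: print("bowl",round(d["score"],2),m.round())
E
```

```text
time: 11.68
tool_pos: [490.6, -312.0, 113.9]
tcp_rot: [180.0, -0.0, 178.1]
ft_force: [0.2, 0.1, -2.8]
finger_gap: 20.7
grip_force: 111.0
[ 490.59992369 -311.96989517  113.85695351] [ 1.79966842e+02 -3.97166121e-02  1.78146781e+02]
top rim ((590.5126953125, -316.6710510253906), (132.24989318847656, 147.86520385742188), 87.78257751464844) [146.23497899 157.19663965]
plate [ 480.28813826 -433.22579757   34.00180729] [ 706.97960412 -206.09946835   42.99706286]
bowl 0.69 [ 552. -306.  129.]
bowl 0.5 [ 621. -312.  110.]
bowl 0.49 [ 587. -306.  140.]
side rim ((589.4979858398438, -310.77569580078125), (145.228271484375, 148.68406677246094), 89.05294799804688) [143.95963646 156.09241534]
plate [ 480.25780738 -428.99837083   34.00026867] [ 701.73714023 -193.95486468   42.99525793]
bowl 0.53 [ 549. -306.  127.]
bowl 0.46 [ 588. -297.  139.]
```

```bash
python3 -m jog '[0,0,0.006,0,0,0, 0,-0.001,0.016,0,0,0, 0,-0.002,0.026,0,0,0, 0,-0.002,0.034,0,0,0, 0,-0.002,0.04,0,0,0, 0,-0.002,0.043,0,0,0, 0,-0.002,0.043,0,0,0]'
python3 -m jog '[0,0,0.001,0,0,0, 0,0,0.002,0,0,0, 0,0,0.003,0,0,0, 0,0,0.003,0,0,0]'
```

```text
time: 12.75
tool_pos: [490.5, -314.1, 71.2]
tcp_rot: [180.0, -0.0, 178.1]
ft_force: [0.4, -0.2, -2.9]
finger_gap: 21.0
grip_force: 111.0
time: 13.25
tool_pos: [490.8, -314.5, 69.0]
tcp_rot: [-180.0, 0.0, 178.1]
ft_force: [-3.0, 0.7, 3.7]
finger_gap: 20.9
grip_force: 112.1
```

```bash
python3 -m jog '[0,0,0.0005,0,0,0, 0,0,0.001,0,0,0, 0,0,0.001,0,0,0]'
python3 -m jog '[0,0,0,0,0,0, 0,0,0,0,0,0, 0,0,0,0,0,0, 0,0,0,0,0,0, 0,0,0,0,0,0, 0,0,0,0,0,0]' 1
python3 -m jog '[0,0,-0.01,0,0,0, 0,0,-0.03,0,0,0, 0,0,-0.06,0,0,0, 0,0,-0.1,0,0,0, 0,0,-0.14,0,0,0, 0,0,-0.17,0,0,0, 0,0,-0.18,0,0,0, 0,0,-0.18,0,0,0]'
python3 -m jog '[0.03,0,0,0,0,0, 0.08,0,0,0,0,0, 0.12,0,0,0,0,0, 0.12,0,0,0,0,0]'
python3 - <<'E'
from h import *
out=[]
for c in ["top","side"]:
    p=r.snapshot(c); P,u,v=pts(p)
    Q=P[(P[:,0]>515)&(P[:,0]<690)&(P[:,1]<-200)&(P[:,1]>-450)&(P[:,2]>95)&(P[:,2]<120)]
    print(c,"rim",cv2.minAreaRect(Q[:,:2].astype(np.float32)),np.percentile(Q[:,2],[50,98]))
    for d in r.outline_of(p,"bowl1"):
        X,_,_=pts(p,d["region"]); m=np.median(X,0) if len(X) else [0]*3
        if m[1]<-200: print("bowl",round(d["score"],2),m.round())
    a,b=(slice(170,300),slice(300,420)) if c=="top" else (slice(130,230),slice(250,370))
    out.append(cv2.resize(p["pixels"][a,b,::-1],(400,430),interpolation=cv2.INTER_CUBIC))
cv2.imwrite("pics/end.png",np.hstack(out))
E
```

```text
time: 13.62
tool_pos: [490.7, -314.5, 68.1]
tcp_rot: [-180.0, 0.0, 178.1]
ft_force: [-6.4, 0.9, 7.7]
finger_gap: 21.0
grip_force: 112.7
time: 14.38
tool_pos: [490.5, -314.1, 67.3]
tcp_rot: [180.0, 0.0, 178.1]
ft_force: [0.8, 0.7, -0.5]
finger_gap: 85.1
grip_force: 0.0
time: 15.38
tool_pos: [490.8, -314.4, 248.3]
tcp_rot: [-179.9, 0.1, 178.1]
ft_force: [0.1, 0.3, -0.1]
finger_gap: 85.2
grip_force: 0.0
time: 15.88
tool_pos: [368.1, -309.6, 245.4]
tcp_rot: [179.9, -0.1, 178.0]
ft_force: [1.2, -0.4, -0.3]
finger_gap: 85.5
grip_force: 0.0
top rim ((590.600830078125, -319.37628173828125), (132.17874145507812, 147.18832397460938), 88.4953842163086) [104.08463283 114.20437758]
bowl 0.65 [ 586. -309.   94.]
bowl 0.64 [ 553. -315.   82.]
bowl 0.51 [ 620. -319.   68.]
side rim ((588.7996215820312, -315.8630065917969), (149.1208953857422, 147.80108642578125), 87.61872100830078) [101.90585062 111.47443335]
bowl 0.55 [ 583. -301.   93.]
bowl 0.41 [ 548. -304.   80.]
```

View pics/end.png

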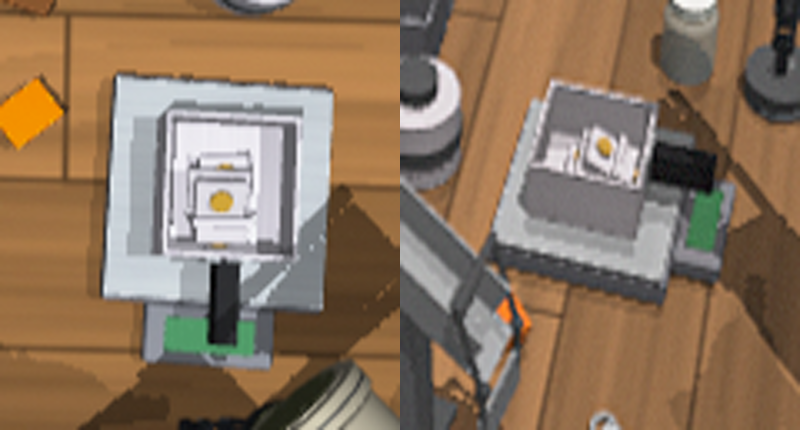

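The pan stands flat near the plate's middle, at (230,183) against plate centre (218,187). Three bowls are inside at (220,160), (220,200) and (222,230), the gate is shut and the gripper is clear.

```bash
python3 -c "
from bench import r
print(r.hand_in())"
```

```text
the job is handed in; nothing more can be done
None
```

I handed the job in at about 16 s; no verdict came back, but the last pictures show all three bowls in the pan, the pan flat near the middle of the scale's plate, the gate shut and the gripper clear.

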